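# Dock the loaded sample canister

### The arm

A 6-joint arm with a two-finger parallel gripper is mounted at the origin on the work surface. World frame = base frame: x ahead of the robot, y to its left, z up, the work surface at z = 0. Lengths are in mm, angles in rad, forces in N, time in s.
With the tool pointing down it reaches from about 325 to 900 mm from the base axis. Payload 6.1 kg.
Tool frame: the origin (TCP) lies on the centre line of the jaws, within the pads' length; the fingertips stand 14 mm ahead of it and the grasp point (between the pads) lies 5 mm behind it; y points along the fingers, x is the direction in which the jaws open and shut, and the axes are right-handed (so a half turn about y gives the same grasp; the last joint's range is limited). The gripper opens to 85 mm and grips with 20 to 120 N. Pads are 22 mm wide; open, the fingers measure 114 mm over their backs; the gripper's body (76 mm by 85 mm) begins 54 mm behind the grasp point. The pads swing forward as they close: fully open they stand 13 mm farther back than shut.
Start: joints at [1.171, 0.22, 1.526, -0, 1.395, -0.126], TCP at [168.994, 601.712, 245.3] pointing down, gripper open.
Joint ranges: [-2.98, 2.98], [-0.91, 2.08], [0.09, 2.57], [-1.24, 4.39], [0.2, 2.65], [-2.68, 2.68]. Speed limits (rad/s): [2.57, 2.57, 3.01, 3.14, 3.14, 3.14].

### API

Orientations are given as a unit quaternion [x, y, z, w].
In Python, from station import env gives the robot as it stands.
- The arm moves only by the shell command python3 -m inch 'ROWS' [FORCE]. ROWS is JSON, a list that holds one entry, the list of rows, each a list of 5 numbers: the opening, from 0 (shut) to 1 (fully open), then the shift along the world's x, y, z in mm, then the turn about the world's z in rad. In form: [[[hand, dx, dy, dz, yaw], ...]]. A call has 1 to 8 rows; each row shifts and turns the commanded pose from where the row before left it; what a row does not reach is not made up. A row lasts 1/10 s, in which the tool goes at most 50 mm and 8.59 degrees, less where a joint would pass 70% of its speed; a pose out of reach is approached as far as the arm can. A call with a gripper value outside its range is refused whole. The fingers move at their own pace and stop on an object; FORCE is the grip in N (left out, the last holds). Time passes only in rows, so rows that do not move let the fingers close. It gives the time, the measured TCP pose, the force and the opening at its end, in the units of the state.
- env.state(): the state, without advancing time (a new reading comes with each control period).
- env.capture(name): name is "side" or "top"; returns a dict with "frame" (400x640x3 uint8, red, green, blue), "range_z" (400x640 float32, mm along the optical axis (not along the pixel's ray), 0 where there is no reading), "camera_matrix" (3x3 intrinsics, pixels), "pose" (4x4, takes a point from camera to world coordinates). Camera axes: x right, y down, z forward; pixel columns grow to the right and rows downward; lengths in mm; the calibration is good to about 2 mm. A picture is of the moment at which its call begins.
- env.hand_in(): hands the job in, once; it reports no verdict.
The state is a dict: "t": time; "q": joint angles; "dq": joint speeds; "joint_torque": joint torques, N m; "ee_pos": TCP position; "orientation": TCP orientation; "wrist_force": force on the tool from outside, world axes, zero at the start; "ft_torque": the same for the moment, N m; "gripper_width": finger opening in mm.
Only numpy, scipy, OpenCV 4.12 (cv2) and the standard library are available. Lean on these libraries where they do the work, as an engineer would, in place of code of your own. Each camera call takes 0.05 s, during which the arm holds its last target.

### The job

One of the two look-alike canisters beside the dock holds a heavy sample. Lift the left one (as the robot sees it) clear of the bench to feel its weight and put it back, then lift the right one; set the heavier on the dock's apron and slide it in gently under the lips until it has pushed the white stop all the way to its hard end, and bed it there with a steady push of 10 to 20 N for a second. Leave it there released, with the lighter canister standing where it stood; keep both upright and leave everything else alone.

Things in the scene. Friction and masses are not known exactly. Their poses are not given: they have to be found in the camera images.
- canister_left_center (a point): Look-alike closed aluminium canister at the robot's left (+y) at the start. Flange 60x60x6 mm at the foot, square flat-sided body 44x44 mm up to the lid at 84 mm. Point: its centre, 42 mm up; z up, x and y square to body and flange. One of the two, drawn anew each time, is 0.55-0.75 kg, the other 0.25-0.40 kg; nothing outside shows which.
- canister_right_center (a point): Look-alike closed aluminium canister at the robot's right (-y) at the start. Flange 60x60x6 mm at the foot, square flat-sided body 44x44 mm up to the lid at 84 mm. Point: its centre, 42 mm up; z up, x and y square to body and flange. Contents rattle by a few mm. See the left canister for the weights.
- dock: Fixed dock. Origin at bench level on its centre line; x = direction of sliding in, z up. Channel from x = -15 to 115 mm: rails 63 mm apart (flange play 1.5 mm a side) with lips 9 mm over the bed (3 mm over the flange), tops 23 mm over the bench, 50 mm apart for the body. The flange can enter only from the apron. Home: canister centre at x = 45, y = 0, 50 mm over the bench.
- dock_bed: Dark steel bed of the dock, fixed to it, same origin and axes; its top is 8 mm over the bench, x = -95 to 125 mm. Before x = -15 mm it is the open apron, where a canister is set from above (centre about x = -58 mm); guides 17 mm over the bench funnel there from 49 mm to 31.5 mm off the centre line.
- dock_rails: The dock's two grey side rails with their lips and the entry guides (fixed to the dock, same origin and axes, sizes under dock). Touch and follow them, do not force them.
- stop (a joint): Travel (m) of the white sliding stop in the channel along the dock's x: starts at 0 to 0.018; 0.035 is its hard end. Steady friction of about 4 N, no spring, stays where left. The canister pushes it with the leading edge of its flange, 30 mm ahead of its centre.
- stop_face (a point): Middle of the stop's face that the flange meets (white block 46 mm wide, 28 mm tall, 12 mm thick), 23 mm over the bench, at dock x = 40 mm plus the travel: 75 mm at the hard end.
- tape_roll: Bystander, to be left alone: flat roll of grey tape lying on the bench, 90 mm across, 20 mm high; origin under its centre
- jar: Bystander, to be left alone: small closed glass jar, 48 mm across, 65 mm high; origin under its centre
- screwdriver: Bystander, to be left alone: screwdriver with a black handle, lying on the bench; handle towards its own -x
- wrench: Bystander, to be left alone: steel wrench lying on the bench along its own x
- dish_stack: Bystander, to be left alone: clear stack of sample dishes, 84 mm across, 30 mm high; origin under its centre
- slide_box: Bystander, to be left alone: white box of slides, 85 x 55 x 32 mm; origin under its centre
- mug: Bystander, to be left alone: white mug, 72 mm across, 85 mm high; origin under its centre
Not all that is in view belongs to the job. What is shaped like the part that bears canister_right_center but black or turquoise is not meant.

How it is judged:
By the outcome, as a careful person would: the job done as asked, in the order asked, and still so for the second after the job is handed in, with the robot touching nothing.
It also fails if it takes over 72 s, if anything falls off the work surface, if the arm or the gripper's body presses on something with over 40 N, if the wrist force passes 120 N, or if a joint passes its speed limit or range.

## Working session

There is one attempt and no reset: what is moved stays moved. The work goes in short steps, Python scripts to look and compute and a shell command to move; the robot and the scene stay as the last step left them, time stands still between calls to the robot, and variables do not carry over. Pictures are saved under pics/ and viewed, and the job is handed in when it is done.

```bash
ls; mkdir -p pics
python3 - <<'E'
from station import env
import cv2,numpy as np
s=env.state(); print({k:np.round(v,3).tolist() for k,v in s.items()})
for n in("side","top"):
    c=env.capture(n); cv2.imwrite(f"pics/{n}0.png",c["frame"][...,::-1]); np.savez(f"{n}0.npz",**c)
    print(n,c["camera_matrix"].tolist(),np.round(c["pose"],3).tolist())
E
```

```text
pics
{'t': 0.0, 'q': [1.171, 0.221, 1.528, 0.0, 1.395, -0.126], 'dq': [-0.001, 0.001, 0.0, 0.001, 0.0, -0.001], 'joint_torque': [-0.001, -49.69, -38.939, -0.0, 0.011, -0.0], 'ee_pos': [168.751, 601.156, 244.139], 'orientation': [0.564, 0.426, -0.428, -0.563], 'wrist_force': [0.236, 0.13, -0.099], 'ft_torque': [0.009, 0.028, -0.007], 'gripper_width': 85.241}
side [[518.9781736434055, 0.0, 323.69696150220085], [0.0, 518.9781736434055, 199.23049661862115], [0.0, 0.0, 1.0]] [[0.804, -0.387, 0.453, -114.678], [-0.595, -0.529, 0.605, -994.76], [0.005, -0.755, -0.655, 1024.244], [0.0, 0.0, 0.0, 1.0]]
top [[413.53924921652685, 0.0, 321.92698024135495], [0.0, 413.53924921652685, 197.63093160194458], [0.0, 0.0, 1.0]] [[-0.006, -0.998, 0.065, 442.337], [-1.0, 0.007, 0.007, -116.804], [-0.008, -0.065, -0.998, 1434.021], [0.0, 0.0, 0.0, 1.0]]
```

View pics/top0.png

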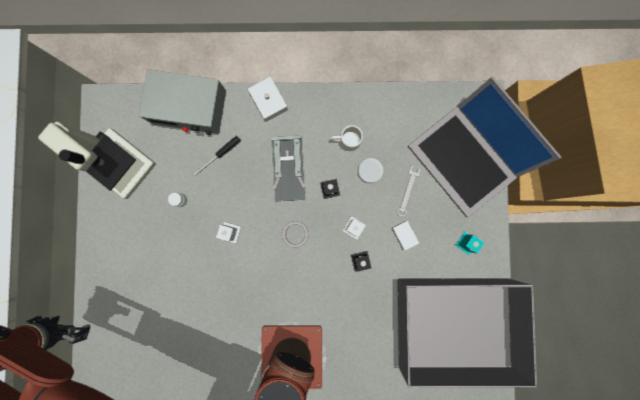

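View pics/side0.png

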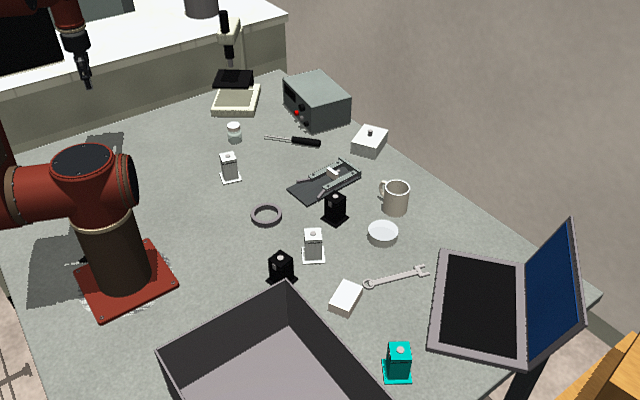

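The top view shows the silver canisters at about (228,232) on the left and (354,228) on the right. The dock is at (288,170), with its apron towards the robot. Black decoys stand at (330,188) and (361,261). Next I'll enlarge these.

Run:
```python
import cv2
t=cv2.imread("pics/top0.png"); s=cv2.imread("pics/side0.png")
a=[t[205:255,200:260],t[205:255,325:385]]
cv2.imwrite("pics/can_top.png",cv2.hconcat([cv2.resize(x,(400,333),interpolation=cv2.INTER_CUBIC)if 0 else cv2.resize(x,None,fx=6.6,fy=6.6,interpolation=cv2.INTER_CUBIC) for x in a]))
cv2.imwrite("pics/dock_top.png",cv2.resize(t[130:210,250:350],None,fx=7,fy=7,interpolation=cv2.INTER_CUBIC))
cv2.imwrite("pics/dock_side.png",cv2.resize(s[140:240,270:380],None,fx=6,fy=6,interpolation=cv2.INTER_CUBIC))
```

```text
(no output)
```

View pics/can_top.png

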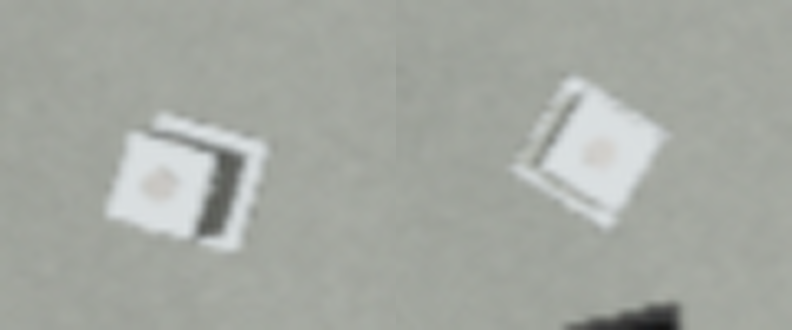

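View pics/dock_top.png

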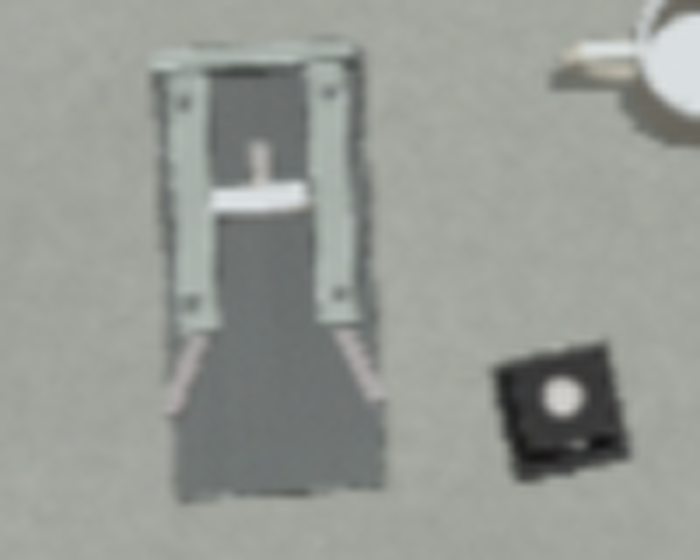

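View pics/dock_side.png

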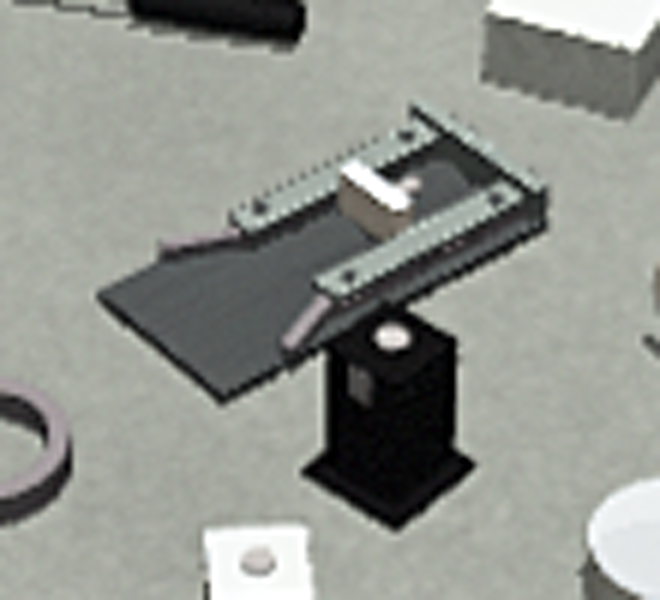

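```bash
cat > h.py <<'E'
import numpy as np
def cam(n):return np.load(n+".npz")
def rp(c,uv,z):
    K=c["camera_matrix"];T=c["pose"];uv=np.atleast_2d(np.array(uv,float))
    d=np.c_[(uv[:,0]-K[0,2])/K[0,0],(uv[:,1]-K[1,2])/K[1,1],np.ones(len(uv))]@T[:3,:3].T
    o=T[:3,3]; return o+d*((z-o[2])/d[:,2])[:,None]
def proj(c,P):
    T=c["pose"];q=(np.atleast_2d(P)-T[:3,3])@T[:3,:3];K=c["camera_matrix"]
    return np.c_[K[0,0]*q[:,0]/q[:,2]+K[0,2],K[1,1]*q[:,1]/q[:,2]+K[1,2]]
def cloud(c):
    K=c["camera_matrix"];T=c["pose"];r=c["range_z"];v,u=np.mgrid[:r.shape[0],:r.shape[1]]
    P=np.stack([(u-K[0,2])/K[0,0]*r,(v-K[1,2])/K[1,1]*r,r],-1)
    return P@T[:3,:3].T+T[:3,3]
E
python3 - <<'E'
from h import *
import cv2
t=cam("top0")
def f(p,s,o):return (np.array(p,float)+.5)/s-.5+np.array(o)
L=f([(131,131),(216,155),(196,240),(106,216)],6.6,(200,205));Lf=f([(160,114),(268,147),(240,250)],6.6,(200,205))
R=f(np.array([(581,90),(668,134),(610,212),(540,167)])-[396,0],6.6,(325,205));Rf=f(np.array([(513,170),(575,75),(608,230)])-[396,0],6.6,(325,205))
def ang(a):return np.degrees(np.arctan2(a[1],a[0]))
for n,l,fl in(("L",L,Lf),("R",R,Rf)):
    p=rp(t,l,84);q=rp(t,fl,6)
    print(n,"lid c",p.mean(0).round(1),[round(np.linalg.norm(p[i]-p[i-1]),1) for i in range(4)],[round(ang(p[i]-p[i-1])%90,1) for i in range(4)])
    print(q.round(1)[:,:2].tolist(), "flange")
q=rp(t,f([(160,114),(240,250)],6.6,(200,205)),6);print("L fl c",q.mean(0))
q=rp(t,f(np.array([(575,75),(608,230)])-[396,0],6.6,(325,205)),6);print("Rfl",q)
a=rp(t,f([(180,500),(385,490)],7,(250,130)),8);sc=rp(t,f([(182,103),(330,91),(192,303),(340,292)],7,(250,130)),23)
print("apron",a.round(1)[:,:2].tolist(),np.linalg.norm(a[1]-a[0]),"screws",sc.round(1)[:,:2].tolist())
rl=rp(t,f([(210,80),(217,325),(305,70),(318,320)],7,(250,130)),23);print("rail in",rl.round(1)[:,:2].tolist())
st=rp(t,f([(210,211),(308,208),(210,190),(308,183)],7,(250,130)),37);print("stop",st.round(1)[:,:2].tolist())
for n in("top0","side0"):
  c=cam(n);P=cloud(c).reshape(-1,3)
  for nm,x,y in(("L",p.mean()*0,0),):pass
  for nm,l in(("L",L),("R",R)):
    cc=rp(t,l,84).mean(0);m=(np.linalg.norm(P[:,:2]-cc[:2],axis=1)<45)
    Q=P[m]; print(n,nm,"zmax",np.percentile(Q[:,2],[50,90,98]).round(1)); z=Q[(Q[:,2]>78)&(Q[:,2]<90)]
    print(len(z),z.mean(0).round(1),cv2.minAreaRect(z[:,:2].astype(np.float32)))
E
```

```text
L lid c [418.3 212.2  84. ] [np.float64(43.5), np.float64(43.9), np.float64(42.8), np.float64(46.2)] [np.float64(74.1), np.float64(74.0), np.float64(77.1), np.float64(74.9)]
[[454.2, 232.7], [436.6, 176.0], [383.2, 190.2]] flange
R lid c [ 432.8 -215.7   84. ] [np.float64(43.0), np.float64(48.0), np.float64(47.9), np.float64(40.9)] [np.float64(61.4), np.float64(62.8), np.float64(52.7), np.float64(56.9)]
[[422.5, -176.1], [471.8, -208.9], [391.1, -225.2]] flange
L fl c [418.69102207 211.46759432   6.        ]
Rfl [[ 471.80591209 -208.93491222    6.        ]
 [ 391.07333325 -225.22574981    6.        ]]
apron [[525.0, 54.6], [529.3, -46.7]] 101.37723554076564 screws [[720.2, 52.1], [725.7, -20.9], [621.0, 47.1], [625.9, -25.6]]
rail in [[731.6, 38.3], [610.0, 34.8], [736.2, -8.6], [612.2, -14.8]]
stop [[664.2, 36.7], [665.3, -11.1], [674.5, 36.7], [677.6, -11.1]]
top0 L zmax [10.5 85.9 88.8]
182 [419.3 213.2  84.2] ((419.1903076171875, 213.27366638183594), (44.36601638793945, 45.09450912475586), 74.87135314941406)
top0 R zmax [ 5.8 85.9 88.7]
182 [ 432.6 -214.    84.3] ((432.3338928222656, -214.47596740722656), (43.958587646484375, 43.99080276489258), 56.61698532104492)
side0 L zmax [29.3 81.3 84.3]
125 [416.6 209.6  81.8] ((416.2197265625, 208.51255798339844), (54.82464599609375, 44.30606460571289), 73.4630355834961)
side0 R zmax [25.2 81.9 84.5]
214 [ 430.9 -217.8   81.8] ((432.18389892578125, -216.35986328125), (48.10688018798828, 43.88871383666992), 56.052032470703125)
```

Run:
```python
from h import *
from station import env
from scipy.spatial.transform import Rotation as R
s=env.state();M=R.from_quat(s["orientation"]).as_matrix();print(M.round(3)); print("yaw toolx",np.degrees(np.arctan2(M[1,0],M[0,0])))
t=cam("top0");P=cloud(t)
print("decoy lid",rp(t,[(250+560/7,130+395/7)],84))
# dock from depth
Q=P[125:210,265:320].reshape(-1,3);f=t["frame"][125:210,265:320].reshape(-1,3)
for nm,lo,hi in(("rails",19,28),("bed",5,13)):
    m=(Q[:,2]>lo)&(Q[:,2]<hi)&(abs(Q[:,1]-10)<70);print(nm,m.sum(),np.percentile(Q[m],[1,50,99],axis=0).round(1).tolist())
s=cam("side0")
# dock side crop (270,140) x6
g=lambda p:(np.array(p,float)+.5)/6-.5+np.array((270,140))
print("side apron",rp(s,g([(97,296),(222,403)]),8).round(1).tolist())
print("side screws",rp(s,g([(406,134),(500,200),(260,207),(348,276)]),23).round(1).tolist())
print("side stop top",rp(s,g([(343,178),(408,212)]),37).round(1).tolist())
```

```text
[[ 0.27  -0.001 -0.963]
 [ 0.963 -0.002  0.27 ]
 [-0.002 -1.     0.   ]]
yaw toolx 74.31481402348194
decoy lid [[ 567.27568666 -133.89411512   84.        ]]
rails 406 [[586.3, -32.2, 19.2], [675.5, 19.2, 23.5], [745.2, 61.2, 27.9]]
bed 1087 [[514.7, -55.4, 5.1], [607.8, 10.5, 8.3], [780.5, 72.9, 12.8]]
side apron [[522.2, 50.8, 8.0], [526.5, -53.7, 8.0]]
side screws [[720.9, 51.1, 23.0], [725.5, -23.1, 23.0], [621.0, 45.9, 23.0], [624.1, -26.3, 23.0]]
side stop top [[659.6, 25.7, 37.0], [669.4, -16.7, 37.0]]
```

```bash
python3 -m inch '[[[1,25,-40,0,0],[1,25,-40,0,0],[1,25,-40,0,0],[1,25,-40,0,0],[1,25,-40,0,0],[1,25,-40,0,0]]]' 40
```

```text
t: 0.7
ee_pos: [319.4, 359.9, 245.0]
orientation: [0.563, 0.427, -0.427, -0.563]
wrist_force: [1.5, 0.3, 0.4]
gripper_width: 85.5
```

```bash
python3 -m inch '[[[1,25,-38,0,0],[1,25,-38,0,0],[1,25,-38,0,0],[1,24,-36,0,0.01],[1,0,0,-40,0],[1,0,0,-40,0],[1,0,0,-30,0]]]'
python3 - <<'E'
from station import env
import cv2,numpy as np
for n in("side","top"):
    c=env.capture(n);np.savez(n+"1.npz",**c)
    f=c["frame"][...,::-1]
    f=f[130:210,190:290] if n=="side" else f[190:270,180:280]
    cv2.imwrite(f"pics/{n}1.png",cv2.resize(f,None,fx=7,fy=7,interpolation=cv2.INTER_CUBIC))
E
```

```text
t: 1.4
ee_pos: [417.1, 210.7, 132.8]
orientation: [-0.561, -0.429, 0.43, 0.562]
wrist_force: [0.3, -0.4, 0.1]
gripper_width: 85.3
```

View pics/side1.png

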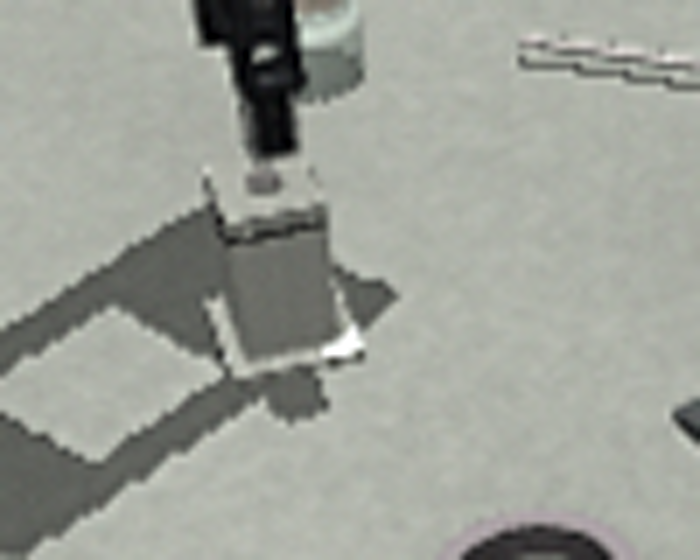

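View pics/top1.png

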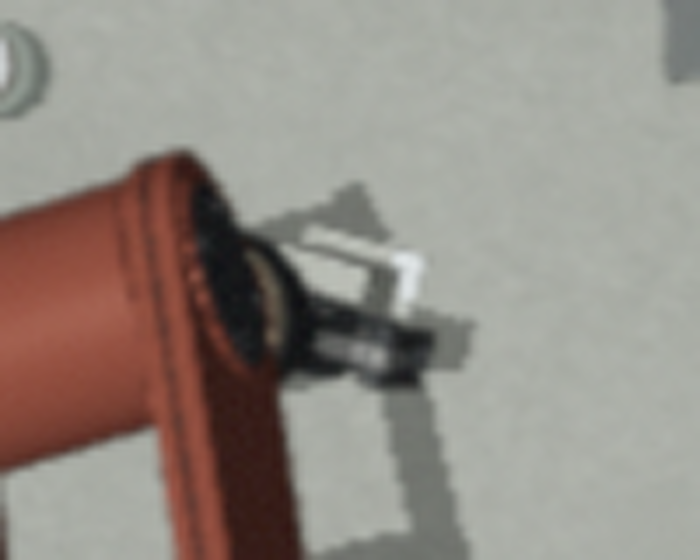

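The open jaws straddle the left canister; in the side crop the lid is at (265,182), directly below the fingers. I'll descend now.

```bash
python3 -m inch '[[[1,0,0.5,-30,0],[1,0,0,-30,0],[1,0,0,-20,0],[1,0,0,-7,0],[1,0,0,0,0]]]'; python3 -m inch '[[[0.4,0,0,0,0],[0.4,0,0,0,0],[0.3,0,0,0,0],[0.3,0,0,0,0],[0.3,0,0,0,0],[0.3,0,0,0,0]]]' 40
```

```text
t: 2.0
ee_pos: [418.1, 212.4, 48.7]
orientation: [-0.561, -0.43, 0.43, 0.561]
wrist_force: [-0.0, 1.4, 0.2]
gripper_width: 85.3
t: 2.6
ee_pos: [419.1, 212.7, 49.8]
orientation: [0.562, 0.431, -0.429, -0.561]
wrist_force: [-1.2, -0.3, 7.3]
gripper_width: 44.0
```

```bash
python3 -m inch '[[[0.3,0,0,10,0],[0.3,0,0,20,0],[0.3,0,0,20,0],[0.3,0,0,0,0],[0.3,0,0,0,0],[0.3,0,0,0,0],[0.3,0,0,0,0],[0.3,0,0,0,0]]]'; python3 -c "
from station import env
for i in range(4):
  env.capture('top');s=env.state();print(s['t'],s['wrist_force'],s['gripper_width'],s['ee_pos'],s['ft_torque'])
" ; python3 -m inch '[[[0.3,0,0,0,0],[0.3,0,0,0,0]]]'
```

```text
t: 3.4
ee_pos: [417.3, 212.0, 97.3]
orientation: [-0.561, -0.429, 0.431, 0.562]
wrist_force: [0.2, 0.3, -5.4]
gripper_width: 43.6
3.45 [ 1.27100929 -0.80662791 -5.54521103] 43.488589158596824 [417.45036302 212.02622534  97.50095953] [-0.01523435 -0.02453647  0.02980496]
3.5 [ 0.21809838 -0.35233133 -6.23900905] 43.6212113829905 [417.62000073 212.08731291  97.7043773 ] [-0.00143458 -0.00302701  0.01876538]
3.55 [ 0.62670799 -0.66433209 -6.26191114] 43.32950202258095 [417.72964082 212.12132006  97.85418382] [ 0.00586051 -0.04314938  0.02688523]
3.6 [-0.68290641  0.33568865 -6.67225967] 43.6260964057191 [417.83773085 212.14414331  98.002168  ] [-0.01448876 -0.01450034 -0.04034473]
t: 3.8
ee_pos: [418.0, 212.2, 98.3]
orientation: [-0.561, -0.43, 0.43, 0.561]
wrist_force: [0.1, 0.4, -6.5]
gripper_width: 43.7
```

```bash
python3 -m inch '[[[0.3,0,0,-20,0],[0.3,0,0,-18,0],[0.3,0,0,-7,0],[0.3,0,0,-3,0],[0.3,0,0,0,0],[0.3,0,0,0,0],[0.3,0,0,0,0],[0.3,0,0,0,0]]]'
```

```text
t: 4.6
ee_pos: [418.4, 212.4, 50.8]
orientation: [0.562, 0.43, -0.43, -0.561]
wrist_force: [-1.1, -0.0, -6.1]
gripper_width: 43.8
```

```bash
python3 -m inch '[[[0.3,0,0,-1,0],[0.3,0,0,-0.5,0],[0.3,0,0,-0.5,0],[0.3,0,0,0,0],[0.3,0,0,0,0],[0.3,0,0,0,0]]]'
```

```text
t: 5.2
ee_pos: [418.4, 212.4, 49.8]
orientation: [0.561, 0.43, -0.43, -0.561]
wrist_force: [-5.4, -1.6, 9.1]
gripper_width: 43.9
```

```bash
python3 -m inch '[[[1,0,0,0,0],[1,0,0,0,0],[1,0,0,0,0],[1,0,0,0,0],[1,0,0,15,0],[1,0,0,35,0],[1,0,0,45,0],[1,0,0,40,0]]]'; python3 -m inch '[[[1,2,-48,0,0],[1,2,-48,0,0],[1,2,-48,0,0],[1,2,-48,0,-0.08],[1,2,-48,0,-0.08],[1,2,-48,0,-0.08],[1,2,-48,0,-0.08]]]';python3 -m inch '[[[1,0,-45,0,0],[1,0,-45,0,0],[1,0,0,-20,0],[1,0,0,-20,0],[1,0,0,-10,0],[1,0,0,0,0]]]'
python3 - <<'E'
from station import env
import cv2,numpy as np
from scipy.spatial.transform import Rotation as R
M=R.from_quat(env.state()["orientation"]).as_matrix();print(env.state()["ee_pos"],np.degrees(np.arctan2(M[1,0],M[0,0])))
for n in("side","top"):
    c=env.capture(n);np.savez(n+"2.npz",**c)
    f=c["frame"][...,::-1]
    f=f[180:270,190:350] if n=="side" else f[180:280,200:390]
    cv2.imwrite(f"pics/{n}2.png",cv2.resize(f,None,fx=4,fy=4,interpolation=cv2.INTER_CUBIC))
E
```

```text
t: 6.0
ee_pos: [417.8, 212.1, 184.9]
orientation: [-0.561, -0.43, 0.43, 0.561]
wrist_force: [0.2, 0.2, 0.4]
gripper_width: 85.4
t: 6.7
ee_pos: [431.8, -125.8, 183.5]
orientation: [0.624, 0.334, -0.334, -0.623]
wrist_force: [0.3, 0.2, -0.4]
gripper_width: 85.3
t: 7.3
ee_pos: [430.8, -212.9, 131.6]
orientation: [-0.622, -0.334, 0.336, 0.624]
wrist_force: [-0.7, 1.4, 0.6]
gripper_width: 85.2
[ 430.84974203 -212.92358224  131.57826083] 56.55275461689309
```

View pics/side2.png

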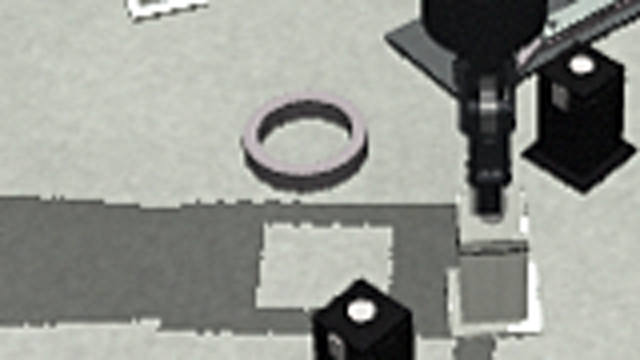

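View pics/top2.png

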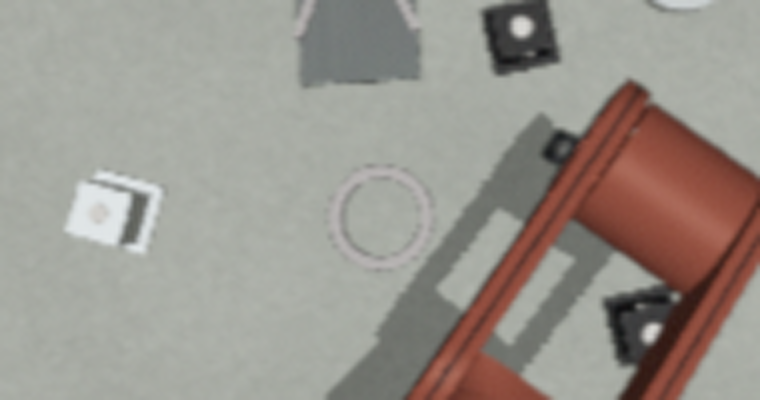

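The left canister is standing back in place, with its lid at (100,213) in the crop. The jaws straddle the right one at (490,215) in the side crop.

```bash
python3 -m inch '[[[1,0.5,-1,-30,0],[1,0,0,-30,0],[1,0,0,-18,0],[1,0,0,-7,0],[1,0,0,0,0]]]'; python3 -m inch '[[[0.3,0,0,0,0],[0.3,0,0,0,0],[0.3,0,0,0,0],[0.3,0,0,0,0],[0.3,0,0,0,0],[0.3,0,0,0,0]]]' 40; python3 -m inch '[[[0.3,0,0,10,0],[0.3,0,0,20,0],[0.3,0,0,20,0],[0.3,0,0,0,0],[0.3,0,0,0,0],[0.3,0,0,0,0],[0.3,0,0,0,0],[0.3,0,0,0,0]]]';python3 -m inch '[[[0.3,0,0,0,0],[0.3,0,0,0,0]]]';python3 -m inch '[[[0.3,0,0,0,0]]]'
```

```text
t: 7.9
ee_pos: [432.6, -214.5, 48.4]
orientation: [-0.623, -0.335, 0.335, 0.623]
wrist_force: [0.2, -0.2, 0.1]
gripper_width: 85.5
t: 8.5
ee_pos: [433.4, -215.5, 49.7]
orientation: [0.623, 0.335, -0.335, -0.622]
wrist_force: [-0.9, -0.0, 6.9]
gripper_width: 43.6
t: 9.3
ee_pos: [431.9, -214.4, 97.3]
orientation: [-0.622, -0.335, 0.335, 0.623]
wrist_force: [0.7, -0.2, -3.5]
gripper_width: 43.5
t: 9.5
ee_pos: [432.4, -214.7, 98.0]
orientation: [-0.623, -0.335, 0.335, 0.623]
wrist_force: [-0.5, -0.1, -3.0]
gripper_width: 43.9
t: 9.6
ee_pos: [432.5, -214.8, 98.2]
orientation: [-0.623, -0.335, 0.335, 0.623]
wrist_force: [-0.7, -0.1, -2.5]
gripper_width: 43.8
```

The right canister weighs about 3 N and the left about 6.4 N, so the left is the heavier one. I'll put the right one back and return to the left.

```bash
python3 -m inch '[[[0.3,0,0,-20,0],[0.3,0,0,-18,0],[0.3,0,0,-8,0],[0.3,0,0,-2,0],[0.3,0,0,-1,0],[0.3,0,0,-0.5,0],[0.3,0,0,-0.5,0],[0.3,0,0,0,0]]]'; python3 -m inch '[[[0.3,0,0,0,0],[0.3,0,0,0,0],[0.3,0,0,0,0]]]'
```

```text
t: 10.4
ee_pos: [432.8, -215.0, 49.7]
orientation: [0.623, 0.335, -0.335, -0.623]
wrist_force: [-4.9, 3.2, 8.4]
gripper_width: 43.4
t: 10.7
ee_pos: [432.8, -215.0, 49.7]
orientation: [0.623, 0.335, -0.335, -0.622]
wrist_force: [-4.5, 3.2, 6.8]
gripper_width: 43.9
```

```bash
python3 -m inch '[[[1,0,0,0,0],[1,0,0,0,0],[1,0,0,0,0],[1,0,0,0,0],[1,0,0,15,0],[1,0,0,35,0],[1,0,0,45,0],[1,0,0,40,0]]]'; python3 -m inch '[[[1,-2,48,0,0],[1,-2,48,0,0],[1,-2,48,0,0],[1,-2,48,0,0.08],[1,-2,48,0,0.08],[1,-2,48,0,0.08],[1,-2,48,0,0.08]]]';python3 -m inch '[[[1,0,48,0,0],[1,0,43,0,0],[1,0,0,-20,0],[1,0,0,-20,0],[1,0,0,-10,0],[1,0,0,0,0]]]'
python3 - <<'E'
from station import env
import cv2,numpy as np
from scipy.spatial.transform import Rotation as R
from h import *
M=R.from_quat(env.state()["orientation"]).as_matrix();print(env.state()["ee_pos"],np.degrees(np.arctan2(M[1,0],M[0,0])))
c=env.capture("top");np.savez("top3.npz",**c)
f=c["frame"][...,::-1]
cv2.imwrite("pics/top3.png",cv2.resize(f[180:280,200:390],None,fx=4,fy=4,interpolation=cv2.INTER_CUBIC))
P=cloud(c).reshape(-1,3);m=(np.linalg.norm(P[:,:2]-[432,-215],axis=1)<45)&(P[:,2]>78)&(P[:,2]<90);z=P[m]
print(len(z),z.mean(0),cv2.minAreaRect(z[:,:2].astype(np.float32)))
E
```

```text
t: 11.5
ee_pos: [432.4, -214.7, 184.9]
orientation: [0.623, 0.335, -0.335, -0.623]
wrist_force: [1.0, -0.5, 1.1]
gripper_width: 85.8
t: 12.2
ee_pos: [418.2, 123.1, 183.6]
orientation: [0.561, 0.431, -0.43, -0.561]
wrist_force: [1.3, 0.1, -0.3]
gripper_width: 85.3
t: 12.8
ee_pos: [417.2, 211.8, 131.7]
orientation: [-0.561, -0.429, 0.431, 0.562]
wrist_force: [-0.2, -0.5, 0.6]
gripper_width: 85.4
[417.23811132 211.76038802 131.66806103] 74.87836892983661
178 [ 431.90915394 -213.79586613   84.36282448] ((432.03668212890625, -214.0544891357422), (43.73776626586914, 43.88639831542969), 57.3878288269043)
```

View pics/top3.png

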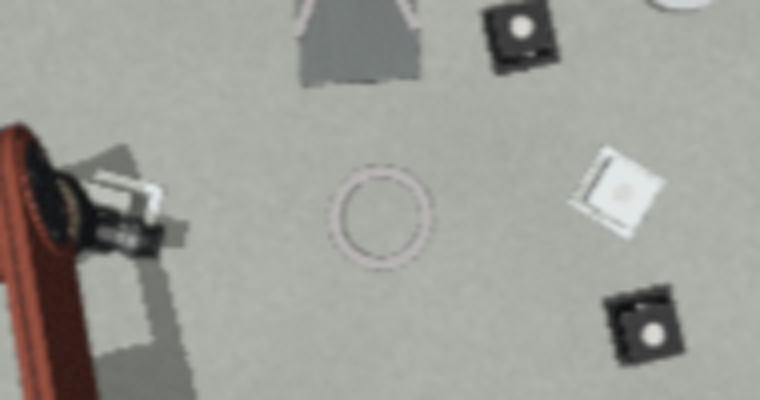

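```bash
python3 -m inch '[[[1,0,0,-30,0],[1,0,0,-30,0],[1,0,0,-20,0],[1,0,0,-9,0],[1,0,0,0,0]]]'; python3 -m inch '[[[0.3,0,0,0,0],[0.3,0,0,0,0],[0.3,0,0,0,0],[0.3,0,0,0,0],[0.3,0,0,0,0],[0.3,0,0,0,0]]]' 60; python3 -m inch '[[[0.3,0,0,15,0],[0.3,0,0,25,0],[0.3,0,0,40,0],[0.3,0,0,0,0],[0.3,0,0,0,0],[0.3,0,0,0,0],[0.3,0,0,0,0],[0.3,0,0,0,0]]]'
```

```text
t: 13.35
ee_pos: [418.4, 211.8, 44.1]
orientation: [-0.561, -0.429, 0.43, 0.562]
wrist_force: [-0.8, -0.5, 0.8]
gripper_width: 85.6
t: 13.95
ee_pos: [419.6, 212.5, 45.7]
orientation: [0.562, 0.431, -0.429, -0.561]
wrist_force: [-0.9, -2.1, 6.3]
gripper_width: 43.7
t: 14.75
ee_pos: [417.3, 211.8, 122.7]
orientation: [-0.561, -0.429, 0.431, 0.562]
wrist_force: [-0.3, 0.4, -5.6]
gripper_width: 43.2
```

```bash
python3 -m inch '[[[0.3,10,-14,0,0],[0.3,20,-28,0,0],[0.3,25,-35,0,0.075],[0.3,25,-35,0,0.08],[0.3,25,-35,0,0.08],[0.3,20,-28,0,0.08],[0.3,14,-20,0,0],[0.3,7.5,-10,0,0]]]'; python3 -m inch '[[[0.3,0,0,-20,0],[0.3,0,0,-15,0],[0.3,0,0,0,0],[0.3,0,0,0,0],[0.3,0,0,0,0]]]'
python3 - <<'E'
from station import env
import cv2,numpy as np
from scipy.spatial.transform import Rotation as R
M=R.from_quat(env.state()["orientation"]).as_matrix();print(env.state()["ee_pos"],np.degrees(np.arctan2(M[1,0],M[0,0])))
for n in("side","top"):
    c=env.capture(n);np.savez(n+"4.npz",**c)
    f=c["frame"][...,::-1]
    f=f[120:240,250:400] if n=="side" else f[120:230,230:380]
    cv2.imwrite(f"pics/{n}4.png",cv2.resize(f,None,fx=5,fy=5,interpolation=cv2.INTER_CUBIC))
E
```

```text
t: 15.55
ee_pos: [565.6, 5.2, 123.4]
orientation: [-0.487, -0.512, 0.512, 0.488]
wrist_force: [-0.8, 0.4, -6.2]
gripper_width: 43.0
t: 16.05
ee_pos: [565.3, 7.8, 90.0]
orientation: [0.487, 0.513, -0.513, -0.487]
wrist_force: [1.0, -0.8, -5.3]
gripper_width: 43.5
[565.31145406   7.75634912  89.95506232] 92.97966277874286
```

View pics/side4.png

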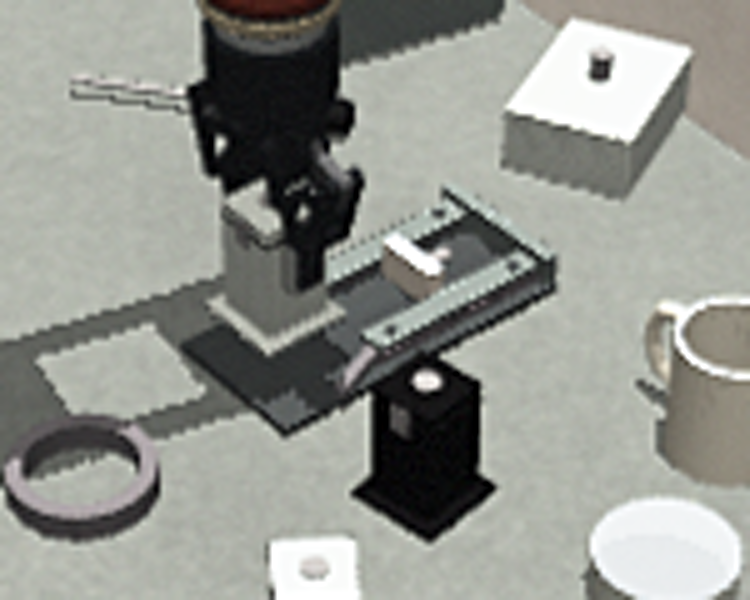

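View pics/top4.png

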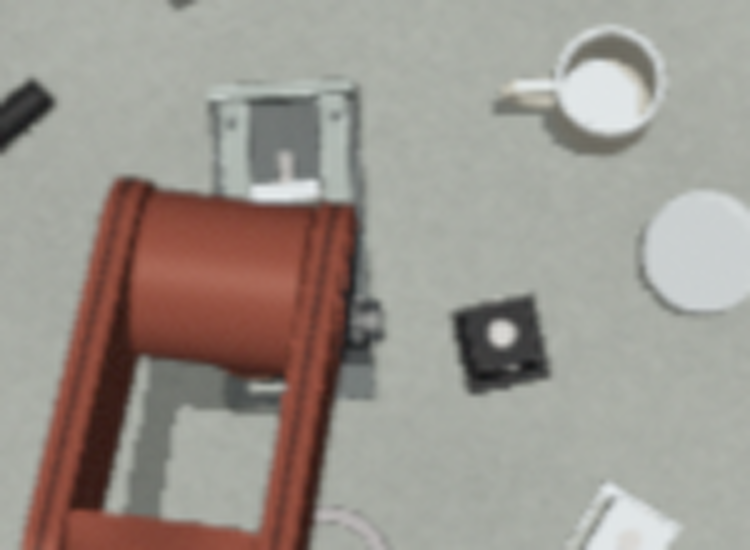

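Run:
```python
from h import *
c=cam("side4");g=lambda p:(np.array(p,float)+.5)/5-.5+np.array((250,120))
q=rp(c,g([(211,306),(270,350),(345,312)]),49);print(q.round(1), "c",(q[0]+q[2])/2)
l=rp(c,g([(222,203),(268,240),]),128);print("lid",l.round(1))
# dock predicted projection
for o,y in(((623,9.7),2.8),):
  a=np.radians(y);X=np.array([np.cos(a),np.sin(a),0]);Y=np.array([-X[1],X[0],0]);O=np.array([*o,0])
  for n in("top0","side0"):
    print(n,[proj(cam(n),O+x*X+yy*Y+[0,0,z]).round(1)[0].tolist() for x,yy,z in((-15,25,23),(-15,-25,23),(115,25,23),(115,-25,23),(-95,0,8),(125,0,8))])
```

```text
[[532.   29.7  49. ]
 [537.  -24.8  49. ]
 [593.3 -22.2  49. ]] c [562.65153842   3.75170976  49.        ]
lid [[537.5  21.5 128. ]
 [538.9 -22.9 128. ]]
top0 [[280.8, 176.9], [295.3, 176.1], [279.0, 139.6], [293.4, 138.8], [289.6, 200.0], [286.5, 137.2]]
side0 [[311.4, 177.7], [321.6, 185.7], [343.2, 161.8], [353.6, 169.2], [295.8, 196.0], [350.5, 168.0]]
```

```bash
python3 -m inch '[[[0.3,0,0,-15,0],[0.3,0,0,-12,0],[0.3,0,0,-6,0],[0.3,0,0,0,0],[0.3,0,0,-1,0],[0.3,0,0,-0.5,0],[0.3,0,0,-0.5,0],[0.3,0,0,0,0]]]';python3 -m inch '[[[0.3,0,0,0,0],[0.3,0,0,0,0]]]'
```

```text
t: 16.95
ee_pos: [565.0, 7.2, 54.3]
orientation: [0.487, 0.513, -0.513, -0.487]
wrist_force: [0.0, 0.0, -6.4]
gripper_width: 43.7
t: 17.15
ee_pos: [565.1, 7.2, 54.4]
orientation: [0.487, 0.513, -0.513, -0.487]
wrist_force: [0.3, 0.6, -6.0]
gripper_width: 43.5
```

```bash
python3 -m inch '[[[0.3,0,0,-0.5,0],[0.3,0,0,0,0],[0.3,0,0,0,0]]]';python3 -m inch '[[[0.3,0,0,-0.5,0],[0.3,0,0,0,0],[0.3,0,0,0,0]]]'
```

```text
t: 17.45
ee_pos: [565.0, 7.2, 53.8]
orientation: [0.487, 0.513, -0.513, -0.487]
wrist_force: [0.3, 0.6, -5.8]
gripper_width: 43.2
t: 17.75
ee_pos: [565.0, 7.2, 53.7]
orientation: [-0.487, -0.513, 0.513, 0.487]
wrist_force: [-3.4, 1.4, 1.0]
gripper_width: 43.5
```

```bash
python3 -m inch '[[[0.3,2,0.1,0,0],[0.3,2,0.1,0,0],[0.3,2,0.1,0,0],[0.3,2,0.1,0,0],[0.3,2,0.1,0,0],[0.3,0,0,0,0]]]'; python3 -m inch '[[[0.3,1,0.05,0,0],[0.3,1,0.05,0,0],[0.3,1,0.05,0,0],[0.3,1,0.05,0,0],[0.3,0,0,0,0]]]';python3 -m inch '[[[0.3,1,0.05,0,0],[0.3,1,0.05,0,0],[0.3,1,0.05,0,0],[0.3,1,0.05,0,0],[0.3,0,0,0,0]]]'
```

```text
t: 18.35
ee_pos: [575.6, 7.7, 53.7]
orientation: [0.487, 0.513, -0.513, -0.487]
wrist_force: [-4.2, 0.2, 4.0]
gripper_width: 43.3
t: 18.85
ee_pos: [579.1, 7.8, 53.8]
orientation: [-0.487, -0.513, 0.513, 0.487]
wrist_force: [-6.3, -0.1, 5.4]
gripper_width: 43.3
t: 19.35
ee_pos: [583.1, 8.0, 53.8]
orientation: [-0.487, -0.513, 0.513, 0.487]
wrist_force: [-5.3, 0.5, 5.5]
gripper_width: 43.4
```

```bash
python3 -m inch '[[[0.3,1,0.05,0.2,0],[0.3,1,0.05,0.1,0],[0.3,1,0.05,0.1,0],[0.3,1,0.05,0,0],[0.3,0,0,0,0]]]'; python3 -m inch '[[[0.3,1,0.05,0,0],[0.3,1,0.05,0,0],[0.3,1,0.05,0,0],[0.3,1,0.05,0,0],[0.3,0,0,0,0]]]'
python3 - <<'E'
from station import env
import cv2,numpy as np
for n in("side","top"):
    c=env.capture(n);np.savez(n+"5.npz",**c)
    f=c["frame"][...,::-1]
    f=f[120:240,250:400] if n=="side" else f[120:230,230:380]
    cv2.imwrite(f"pics/{n}5.png",cv2.resize(f,None,fx=5,fy=5,interpolation=cv2.INTER_CUBIC))
E
```

```text
t: 19.85
ee_pos: [587.2, 8.3, 53.8]
orientation: [0.487, 0.513, -0.513, -0.487]
wrist_force: [-3.9, -0.2, 2.5]
gripper_width: 43.4
t: 20.35
ee_pos: [591.1, 8.5, 53.8]
orientation: [0.487, 0.513, -0.513, -0.487]
wrist_force: [-4.1, -0.0, 3.9]
gripper_width: 43.6
```

View pics/side5.png

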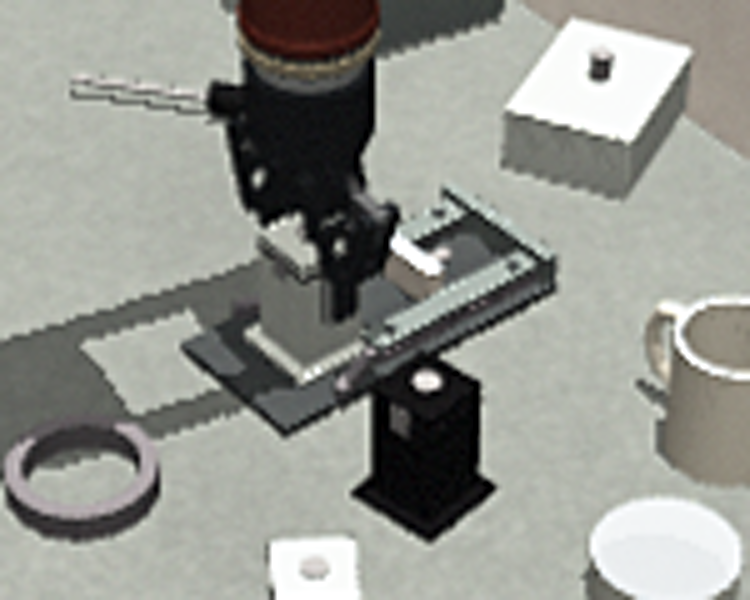

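The flange's front edge is entering between the guides, at about (350,345) in the crop, and there's no side force. I'll carry on gently.

```bash
for i in 1 2; do python3 -m inch '[[[0.3,1,0.05,0,0],[0.3,1,0.05,0,0],[0.3,1,0.05,0,0],[0.3,1,0.05,0,0],[0.3,0,0,0,0]]]'|grep -v ori|tr '\n' ' '; done
```

```text
t: 20.95 ee_pos: [595.0, 8.7, 53.8] wrist_force: [-4.0, 0.4, 4.5] gripper_width: 43.5 t: 21.45 ee_pos: [599.0, 8.9, 53.7] wrist_force: [-4.3, -1.2, 4.3] gripper_width: 43.6
```

```bash
python3 -m inch '[[[0.3,1.5,0.07,0,0],[0.3,1.5,0.07,0,0],[0.3,1.5,0.07,0,0],[0.3,1.5,0.07,0,0],[0.3,0,0,0,0]]]'; python3 -m inch '[[[0.3,1.5,0.07,0,0],[0.3,1.5,0.07,0,0],[0.3,1.5,0.07,0,0],[0.3,1.5,0.07,0,0],[0.3,0,0,0,0]]]'
```

```text
t: 21.95
ee_pos: [605.1, 9.2, 53.7]
orientation: [0.487, 0.513, -0.513, -0.487]
wrist_force: [-4.1, 0.3, 3.3]
gripper_width: 43.5
t: 22.45
ee_pos: [611.1, 9.5, 53.8]
orientation: [0.487, 0.513, -0.513, -0.487]
wrist_force: [-3.7, 0.1, 4.8]
gripper_width: 43.4
```

```bash
python3 -m inch '[[[0.3,1.5,0.07,0,0],[0.3,1.5,0.07,0,0],[0.3,1.5,0.07,0,0],[0.3,1.5,0.07,0,0],[0.3,0,0,0,0]]]'; python3 -m inch '[[[0.3,1.5,0.07,0,0],[0.3,1.5,0.07,0,0],[0.3,1.5,0.07,0,0],[0.3,1.5,0.07,0,0],[0.3,0,0,0,0]]]'; python3 -m inch '[[[0.3,1,0.05,0,0],[0.3,1,0.05,0,0],[0.3,1,0.05,0,0],[0.3,1,0.05,0,0],[0.3,0,0,0,0]]]'; python3 -m inch '[[[0.3,1,0.05,0,0],[0.3,1,0.05,0,0],[0.3,1,0.05,0,0],[0.3,1,0.05,0,0],[0.3,0,0,0,0]]]'
```

```text
t: 22.95
ee_pos: [617.0, 9.8, 53.7]
orientation: [0.487, 0.513, -0.513, -0.487]
wrist_force: [-3.9, 1.1, 4.6]
gripper_width: 43.6
t: 23.45
ee_pos: [623.1, 10.0, 53.8]
orientation: [0.487, 0.513, -0.513, -0.487]
wrist_force: [-4.5, 1.1, 3.1]
gripper_width: 43.3
t: 23.95
ee_pos: [626.9, 10.2, 53.8]
orientation: [-0.487, -0.513, 0.513, 0.487]
wrist_force: [-5.2, 0.5, 4.7]
gripper_width: 43.0
t: 24.45
ee_pos: [630.9, 10.4, 53.8]
orientation: [-0.487, -0.513, 0.513, 0.487]
wrist_force: [-6.0, 0.3, 5.6]
gripper_width: 43.4
```

```bash
python3 -m inch '[[[0.3,1,0.05,0,0],[0.3,1,0.05,0,0],[0.3,1,0.05,0,0],[0.3,1,0.05,0,0],[0.3,0,0,0,0]]]'; python3 -m inch '[[[0.3,1,0.05,0,0],[0.3,1,0.05,0,0],[0.3,1,0.05,0,0],[0.3,1,0.05,0,0],[0.3,0,0,0,0]]]'; python3 -m inch '[[[0.3,1,0.05,0,0],[0.3,1,0.05,0,0],[0.3,1,0.05,0,0],[0.3,1,0.05,0,0],[0.3,0,0,0,0]]]'
```

```text
t: 24.95
ee_pos: [635.0, 10.6, 53.8]
orientation: [-0.487, -0.513, 0.513, 0.487]
wrist_force: [-4.9, -0.2, 3.7]
gripper_width: 43.7
t: 25.45
ee_pos: [637.3, 10.7, 53.9]
orientation: [-0.486, -0.512, 0.514, 0.488]
wrist_force: [-11.7, 0.3, 11.4]
gripper_width: 43.4
t: 25.95
ee_pos: [641.0, 10.9, 53.9]
orientation: [-0.486, -0.512, 0.514, 0.488]
wrist_force: [-13.1, -0.4, 11.9]
gripper_width: 43.7
```

```bash
python3 -m inch '[[[0.3,1,0.05,0.2,0],[0.3,1,0.05,0.2,0],[0.3,1,0.05,0.1,0],[0.3,1,0.05,0,0],[0.3,0,0,0,0]]]'; python3 -m inch '[[[0.3,1,0.05,0,0],[0.3,1,0.05,0,0],[0.3,1,0.05,0,0],[0.3,1,0.05,0,0],[0.3,0,0,0,0]]]'
```

```text
t: 26.45
ee_pos: [645.0, 11.2, 53.9]
orientation: [-0.486, -0.512, 0.514, 0.488]
wrist_force: [-11.5, 0.1, 9.6]
gripper_width: 43.5
t: 26.95
ee_pos: [649.0, 11.4, 53.9]
orientation: [-0.486, -0.512, 0.514, 0.488]
wrist_force: [-12.1, -0.9, 9.2]
gripper_width: 43.8
```

```bash
python3 -m inch '[[[0.3,1,0.05,0.2,0],[0.3,1,0.05,0.1,0],[0.3,1,0.05,0.1,0],[0.3,1,0.05,0,0],[0.3,0,0,0,0]]]'; python3 -m inch '[[[0.3,1,0.05,0,0],[0.3,1,0.05,0,0],[0.3,1,0.05,0,0],[0.3,1,0.05,0,0],[0.3,0,0,0,0]]]'; python3 -m inch '[[[0.3,1,0.05,0,0],[0.3,1,0.05,0,0],[0.3,1,0.05,0,0],[0.3,0,0,0,0]]]'
```

```text
t: 27.45
ee_pos: [653.1, 11.6, 53.9]
orientation: [-0.486, -0.512, 0.514, 0.488]
wrist_force: [-10.4, -0.0, 6.3]
gripper_width: 43.2
t: 27.95
ee_pos: [657.1, 11.8, 53.9]
orientation: [-0.486, -0.512, 0.514, 0.488]
wrist_force: [-10.3, -0.2, 6.5]
gripper_width: 43.2
t: 28.35
ee_pos: [660.1, 12.0, 53.9]
orientation: [-0.486, -0.512, 0.514, 0.488]
wrist_force: [-9.8, -1.0, 5.2]
gripper_width: 43.5
```

```bash
python3 -m inch '[[[0.3,1,0.05,0.1,0],[0.3,1,0.05,0.1,0],[0.3,0,0,0,0]]]'; python3 -m inch '[[[0.3,1,0.05,0,0],[0.3,1,0.05,0,0],[0.3,0,0,0,0]]]'; python3 -m inch '[[[0.3,0.5,0.02,0,0],[0.3,0.5,0.02,0,0],[0.3,0,0,0,0]]]'
```

```text
t: 28.65
ee_pos: [662.1, 12.1, 53.9]
orientation: [-0.486, -0.512, 0.514, 0.488]
wrist_force: [-9.5, 0.0, 4.5]
gripper_width: 43.1
t: 28.95
ee_pos: [664.1, 12.2, 53.9]
orientation: [-0.486, -0.512, 0.514, 0.488]
wrist_force: [-9.2, -0.2, 5.3]
gripper_width: 43.5
t: 29.25
ee_pos: [665.0, 12.3, 53.9]
orientation: [-0.486, -0.512, 0.514, 0.488]
wrist_force: [-9.9, -0.5, 5.1]
gripper_width: 43.3
```

```bash
python3 -m inch '[[[0.3,0.5,0.02,0,0],[0.3,0.5,0.02,0,0],[0.3,0,0,0,0]]]'; python3 -m inch '[[[0.3,0.5,0.02,0,0],[0.3,0.5,0.02,0,0],[0.3,0,0,0,0]]]'; python3 -m inch '[[[0.3,0.5,0.02,0,0],[0.3,0.5,0.02,0,0],[0.3,0,0,0,0]]]'
```

```text
t: 29.55
ee_pos: [666.0, 12.3, 53.9]
orientation: [-0.486, -0.512, 0.514, 0.488]
wrist_force: [-9.4, 0.4, 5.7]
gripper_width: 43.6
t: 29.85
ee_pos: [667.0, 12.4, 53.9]
orientation: [-0.486, -0.512, 0.514, 0.488]
wrist_force: [-9.7, 0.1, 5.3]
gripper_width: 43.5
t: 30.15
ee_pos: [668.0, 12.4, 53.9]
orientation: [-0.486, -0.512, 0.514, 0.488]
wrist_force: [-9.6, -0.9, 5.0]
gripper_width: 43.9
```

```bash
python3 -m inch '[[[0.3,0.5,0.02,0,0],[0.3,0.5,0.02,0,0],[0.3,0,0,0,0]]]'; python3 -m inch '[[[0.3,0.5,0.02,0,0],[0.3,0.5,0.02,0,0],[0.3,0,0,0,0]]]'
```

```text
t: 30.45
ee_pos: [669.0, 12.5, 54.0]
orientation: [-0.486, -0.512, 0.514, 0.488]
wrist_force: [-10.1, -0.7, 5.3]
gripper_width: 43.4
t: 30.75
ee_pos: [670.0, 12.5, 53.9]
orientation: [-0.486, -0.512, 0.514, 0.488]
wrist_force: [-9.5, -0.4, 4.9]
gripper_width: 43.4
```

```bash
python3 -m inch '[[[0.3,0.5,0.02,0,0],[0.3,0,0,0,0]]]'
```

```text
t: 30.95
ee_pos: [670.3, 12.6, 53.9]
orientation: [-0.486, -0.512, 0.514, 0.488]
wrist_force: [-10.3, -0.4, 6.3]
gripper_width: 43.3
```

```bash
python3 -m inch '[[[0.3,0.5,0.02,0,0],[0.3,0.5,0.02,0,0],[0.3,0,0,0,0]]]'
```

```text
t: 31.25
ee_pos: [670.5, 12.6, 54.0]
orientation: [-0.485, -0.511, 0.514, 0.489]
wrist_force: [-14.3, -0.1, 9.7]
gripper_width: 43.2
```

```bash
python3 -m inch '[[[0.3,0.5,0.02,0,0],[0.3,0.5,0.02,0,0],[0.3,0,0,0,0]]]'
```

```text
t: 31.55
ee_pos: [670.7, 12.6, 54.0]
orientation: [-0.485, -0.511, 0.515, 0.489]
wrist_force: [-18.0, -0.5, 13.3]
gripper_width: 43.2
```

Run:
```python
from station import env
import cv2,numpy as np
for n in("side","top"):
    c=env.capture(n);np.savez(n+"6.npz",**c)
    f=c["frame"][...,::-1]
    f=f[120:220,290:400] if n=="side" else f[120:220,240:340]
    cv2.imwrite(f"pics/{n}6.png",cv2.resize(f,None,fx=6,fy=6,interpolation=cv2.INTER_CUBIC))
```

```text
(no output)
```

View pics/side6.png

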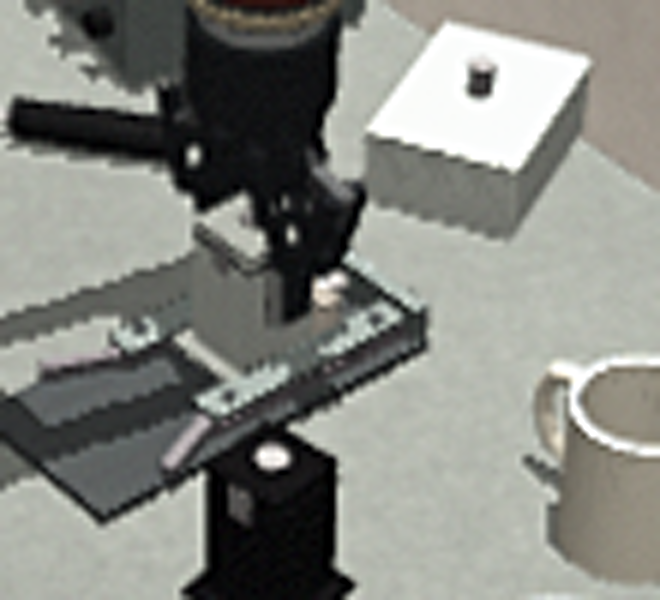

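View pics/top6.png

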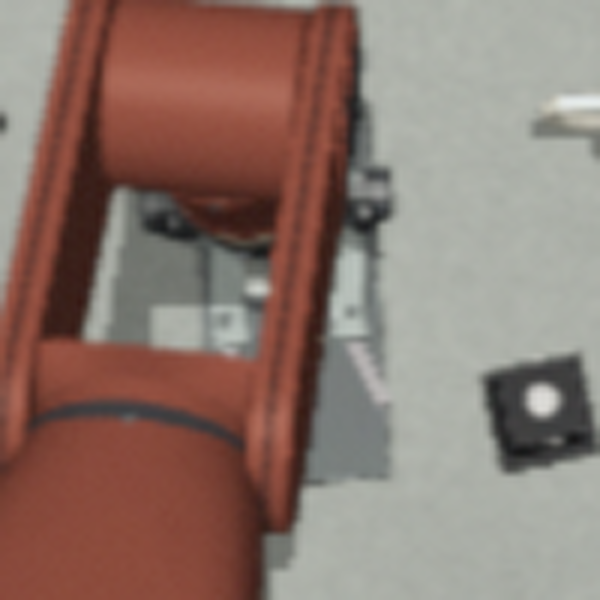

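The force rises with no further travel, 10 to 14 to 18 N at x≈670.5, so the stop is at its hard end. I'll ease the downward load, then hold a steady push.

```bash
python3 -m inch '[[[0.3,0,0,0.3,0],[0.3,0,0,0.3,0],[0.3,0,0,0.3,0]]]'; python3 -m inch '[[[0.3,0,0,0,0],[0.3,0,0,0,0]]]'
```

```text
t: 31.95
ee_pos: [670.7, 12.6, 54.1]
orientation: [-0.485, -0.511, 0.515, 0.489]
wrist_force: [-14.1, -0.8, 7.0]
gripper_width: 43.6
t: 32.15
ee_pos: [670.6, 12.6, 54.1]
orientation: [-0.485, -0.511, 0.515, 0.489]
wrist_force: [-15.0, -0.9, 8.2]
gripper_width: 43.4
```

```bash
python3 -m inch '[[[0.3,0.4,0,0.3,0],[0.3,0.4,0,0.3,0],[0.3,0,0,0,0]]]'; python3 -m inch '[[[0.3,0,0,0,0],[0.3,0,0,0,0]]]'
```

```text
t: 32.45
ee_pos: [670.8, 12.6, 54.1]
orientation: [-0.484, -0.51, 0.515, 0.49]
wrist_force: [-15.1, -0.8, 7.6]
gripper_width: 43.4
t: 32.65
ee_pos: [670.8, 12.6, 54.1]
orientation: [-0.484, -0.51, 0.515, 0.49]
wrist_force: [-15.5, -1.8, 6.6]
gripper_width: 43.4
```

```bash
python3 -m inch '[[[0.3,0.4,0,0.1,0],[0.3,0,0,0,0]]]'; python3 -m inch '[[[0.3,0,0,0,0],[0.3,0,0,0,0],[0.3,0,0,0,0],[0.3,0,0,0,0],[0.3,0,0,0,0]]]'; python3 -m inch '[[[0.3,0,0,0,0],[0.3,0,0,0,0],[0.3,0,0,0,0],[0.3,0,0,0,0],[0.3,0,0,0,0]]]'; python3 -m inch '[[[0.3,0,0,0,0],[0.3,0,0,0,0],[0.3,0,0,0,0],[0.3,0,0,0,0],[0.3,0,0,0,0]]]'
```

```text
t: 32.85
ee_pos: [671.0, 12.5, 54.2]
orientation: [-0.484, -0.51, 0.515, 0.49]
wrist_force: [-14.5, -0.7, 6.3]
gripper_width: 43.6
t: 33.35
ee_pos: [671.0, 12.5, 54.2]
orientation: [-0.484, -0.51, 0.515, 0.49]
wrist_force: [-16.2, -0.9, 6.5]
gripper_width: 43.4
t: 33.85
ee_pos: [671.1, 12.5, 54.2]
orientation: [-0.484, -0.51, 0.515, 0.49]
wrist_force: [-15.7, -1.4, 6.1]
gripper_width: 43.2
t: 34.35
ee_pos: [671.0, 12.5, 54.2]
orientation: [-0.484, -0.51, 0.515, 0.49]
wrist_force: [-15.8, -0.6, 7.0]
gripper_width: 43.5
```

```bash
python3 -m inch '[[[0.3,-0.5,0,0,0],[0.3,-0.5,0,0,0],[0.3,0,0,0,0]]]'
```

```text
t: 34.65
ee_pos: [670.9, 12.5, 54.1]
orientation: [-0.485, -0.511, 0.515, 0.489]
wrist_force: [-11.7, -1.3, 3.7]
gripper_width: 43.6
```

```bash
python3 -m inch '[[[0.3,-0.5,0,0,0],[0.3,-0.5,0,0,0],[0.3,0,0,0,0]]]'
```

```text
t: 34.95
ee_pos: [670.7, 12.5, 54.1]
orientation: [-0.485, -0.511, 0.514, 0.489]
wrist_force: [-8.4, -0.4, 0.6]
gripper_width: 43.6
```

```bash
python3 -m inch '[[[0.75,0,0,0,0],[0.75,0,0,0,0],[0.75,0,0,0,0],[0.75,0,0,0,0]]]'; python3 -m inch '[[[0.75,0,0,5,0],[0.75,0,0,15,0],[0.75,0,0,30,0],[0.75,0,0,40,0],[0.75,0,0,45,0],[0.75,0,0,0,0]]]'; python3 -m inch '[[[0.75,-20,40,0,0],[0.75,-20,40,0,0],[0.75,-20,40,0,0],[0.75,-20,40,0,0],[0.75,-20,40,0,0],[0.75,-20,40,0,0],[0.75,0,0,0,0]]]'
python3 - <<'E'
from station import env
import cv2,numpy as np
for n in("side","top"):
    c=env.capture(n);np.savez(n+"7.npz",**c)
    f=c["frame"][...,::-1]
    cv2.imwrite(f"pics/{n}7full.png",f)
    f=f[120:220,290:400] if n=="side" else f[120:220,240:340]
    cv2.imwrite(f"pics/{n}7.png",cv2.resize(f,None,fx=6,fy=6,interpolation=cv2.INTER_CUBIC))
E
```

```text
t: 35.35
ee_pos: [674.4, 12.5, 56.8]
orientation: [0.487, 0.513, -0.512, -0.487]
wrist_force: [0.6, 0.4, 0.3]
gripper_width: 63.7
t: 35.95
ee_pos: [678.6, 12.2, 202.4]
orientation: [0.491, 0.516, -0.509, -0.483]
wrist_force: [1.0, 0.6, 1.1]
gripper_width: 64.3
t: 36.65
ee_pos: [551.3, 257.3, 192.6]
orientation: [0.485, 0.515, -0.513, -0.486]
wrist_force: [-0.2, -1.1, -0.1]
gripper_width: 64.1
```

View pics/side7.png

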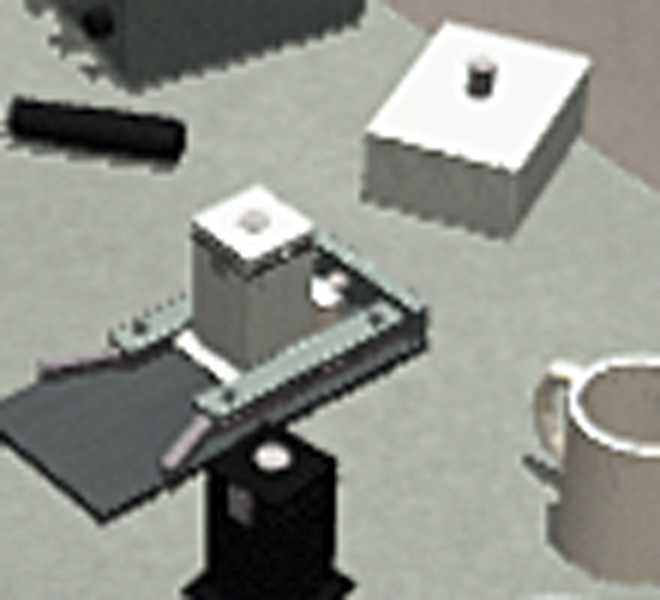

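View pics/top7.png

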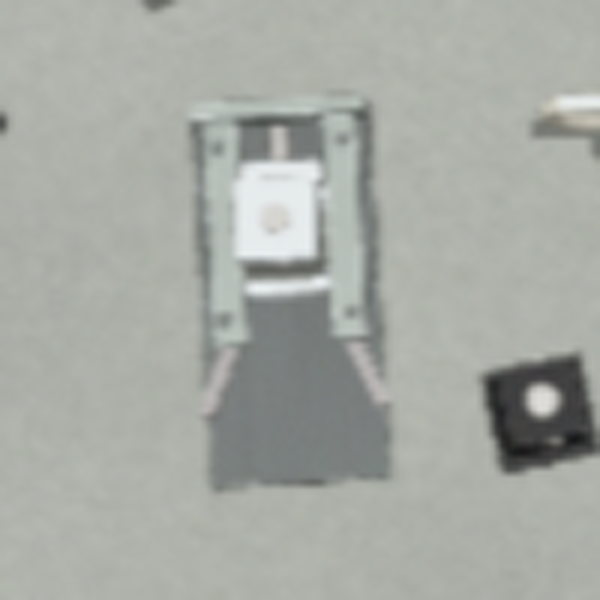

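View pics/top7full.png

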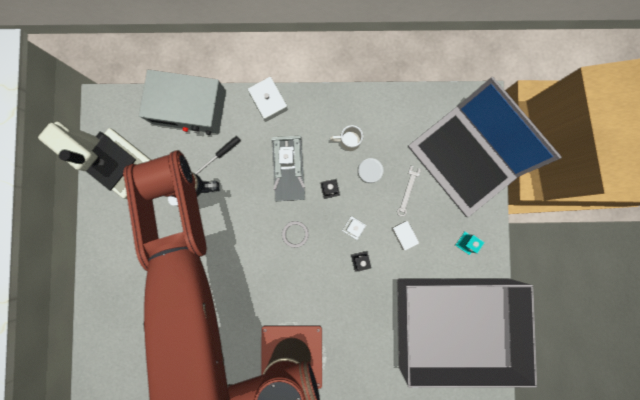

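Run:
```python
from h import *
import cv2
c=cam("top7");P=cloud(c).reshape(-1,3)
for nm,cc,lo,hi in(("docked",(670,12),86,98),("light",(432,-215),78,90)):
    z=P[(np.linalg.norm(P[:,:2]-cc,axis=1)<45)&(P[:,2]>lo)&(P[:,2]<hi)]
    print(nm,len(z),z.mean(0).round(1),cv2.minAreaRect(z[:,:2].astype(np.float32)))
f=lambda p:(np.array(p,float)+.5)/6-.5+np.array((240,120))
sc=rp(c,f([(218,148),(343,138),(223,320),(350,312)]),23);print("screws",sc.round(1).tolist())
print("lid knob",rp(c,f([(274,217)]),94))
from station import env; print(env.state()["t"],env.state()["wrist_force"])
```

```text
docked 175 [666.7  12.3  91.9] ((667.3125610351562, 12.9671049118042), (46.52641677856445, 43.33707809448242), 4.981290817260742)
light 180 [ 432.1 -213.8   84.4] ((432.41278076171875, -213.65936279296875), (43.81476593017578, 45.23335266113281), 55.82556915283203)
screws [[720.4, 50.9, 23.0], [725.6, -21.1, 23.0], [620.8, 47.9, 23.0], [624.9, -24.9, 23.0]]
lid knob [[668.10685295  11.84544097  94.        ]]
36.75 [ 0.26971543 -0.43884456  0.08539618]
```

```bash
python3 -c "
from station import env
print(env.hand_in())"
```

```text
the job is handed in; nothing more can be done
None
```

The heavier canister, the left one, is docked with the white stop pushed to its hard end, and I handed the job in at about 37 s.

- **Weighing:** I lifted the left canister first (about 6.4 N), put it back, then lifted the right one (about 3 N) and put it back within about 0.5 mm of where it stood.
- **Docking:** I set the left canister on the apron and slid it in under the lips with no noticeable side force. It met the stop at tool x of about 636 mm. It reached the hard end about 34 mm further on, at 670.5 mm, where the force rose with no more travel.
- **Bedding:** I held a wrist push of about 16 N for 1.5 s. Friction on the bed takes some of that, so I estimate 11 to 16 N reached the stop. Before the hold the push peaked at about 18 N. Then I eased off, released and moved the arm away.
- **Last checks:** The docked canister is upright and centred about 44.5 mm along the dock, against a home of 45 mm. My measurement is good to about 2 mm. The lighter canister is where it stood, the pictures show nothing else moved, and the wrist force reads near zero.
- **Disagreement between checks:** The side and top cameras differed by up to about 5 mm on the apron's front edge. I went by the rails and the felt forces instead.

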